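Switch on the guarded feed toggle on the accessory box

TASK

Switch on the feed on the wooden accessory box: with a fingertip lift the hinged brass guard up and back until it rests open by itself, push the red toggle lever beneath it right over towards the hinge, then tip the guard forward so that it drops fully shut over the lever. Work it with the fingers only, not the hand or arm; do not turn the black gain knob, and leave the white fuse holder and the chrome bracket knuckle where they stand.

Things in the scene. Friction and masses are not known exactly. Their poses are not given: they have to be found in the camera images.
- box: the wooden accessory box with its guard, lever and knob, fixed to the desk; origin under its centre, axes as for the hinge
- hinge (a point): middle of the guard's level hinge axis, 6 mm above the flat dark steel top of a wooden box (200 x 240 mm, 60 mm high) fixed to the desk, and 30 mm behind the box's centre. Axes are the box's: x from the guard's free front end to the hinge (away from the robot, turned up to 0.35 rad), y along the hinge axis, z up
- guard (a joint): angle of the brass guard: 0 shut, 1.45 rad fully open against its stop. It swings up and back about the hinge axis (+y). It weighs about 80 g, is free moving, and has no spring: let go below about 0.8 rad it falls shut, beyond about 1.0 rad it falls open and rests at 1.45
- guard_edge (a point): middle of the brass guard's top front edge. Shut, the guard is a hood 44 mm wide: its front is 64 mm forward (-x) of the hinge axis, its flat top 45 mm above the axis; sides and front are closed, and the front's lower edge is 12 mm over the faceplate. The lip starts at this edge
- guard_lip (a point): middle of the outer edge of the guard's finger lip: a flat brass flap 20 mm long, 44 mm wide, 3 mm thick, that flares forward and up from the top front edge at 50 degrees over the level, so a fingertip goes under it from the front. Shut, this edge is 77 mm forward of and 60 mm above the hinge axis; fully open, 50 mm behind and 84 mm above it
- toggle (a joint): angle of the toggle lever under the guard: 0 to about 0.15 off (leaning 0.5 rad away from the hinge, to -x), 1.0 fully on (leaning 0.5 rad towards the hinge, to +x). It stays where it is left and takes about 1 N at the tip
- toggle_tip (a point): tip of the red toggle lever, 30 mm long, 6 to 9 mm thick; its pivot is 34 mm forward (-x) of the hinge axis, on the middle line, 3 mm above the faceplate, and it swings about an axis parallel to the hinge
- gain_rim (a point): a point on the rim of the black gain knob, 17 mm in radius and standing 44 mm over the faceplate. The knob's centre is 60 mm forward (-x) and 75 mm to the left (+y) of the hinge point; it must not be turned
- fuse: loose white ceramic fuse holder, 62 x 26 x 29 mm, on the desk beside the box; origin under its centre. Leave it
- knuckle: loose chrome speaker bracket knuckle, 44 mm round foot, 52 mm high, on the desk beside the box; origin under its centre. Leave it

How it is judged:
By the outcome, as a careful person would: the job done as asked, in the order asked, and still so for the second after the job is handed in, with the robot touching nothing.
It also fails if it takes over 61 s, if anything falls off the work surface, if the arm or the gripper's body presses on something with over 40 N, if the wrist force passes 120 N, or if a joint passes its speed limit or range.

ROBOT

A 6-joint arm with a two-finger parallel gripper is mounted at the origin on the work surface. World frame = base frame: x ahead of the robot, y to its left, z up, the work surface at z = 0. Lengths are in m, angles in rad, forces in N, time in s.
With the tool pointing down it reaches from about 0.225 to 0.875 m from the base axis. Payload 3.4 kg.
Tool frame: the origin (TCP) lies midway between the tips of the shut fingers; the grasp point (between the pads) lies 19 mm behind it (manip.tcp_to_grasp is the distance from the TCP to the grasp point, in m); x points along the fingers, y is the direction in which the jaws open and shut, and the axes are right-handed (so a half turn about x gives the same grasp; the last joint's range is limited). The gripper opens to 85 mm and grips with 20 to 120 N. Pads are 22 mm wide; open, the fingers measure 114 mm over their backs; the gripper's body (76 mm by 85 mm) begins 54 mm behind the grasp point. The pads swing forward as they close: fully open they stand 13 mm farther back than shut.
Start: joints at [1.043, 0.276, 1.505, -0, 1.361, -0.121], TCP at [0.228, 0.528, 0.231] pointing down, gripper open.
Joint ranges: [-2.89, 2.89], [-0.75, 2.08], [0.22, 2.7], [-1.18, 4.32], [0.11, 2.71], [-2.7, 2.7]. Speed limits (rad/s): [2.57, 2.57, 3.14, 3.14, 3.14, 3.14].

INTERFACE

Orientations are given as a unit quaternion [w, x, y, z].
In Python, from rig import readout, eyes, job, manip gives the robot as it stands. The module is installed in compiled form; this text tells all that it offers.
- The arm moves only by the tool carry_out, never from a script. Its argument "deltas" is one flat list of numbers, 7 for each row, row after row: the shift along the tool's x, y, z scaled (see below), then the turn, a rotation vector about the tool's x, y, z scaled (see below), then the opening, from -1 (shut) to 1 (fully open). In form: [dx, dy, dz, ax, ay, az, grip, dx, dy, dz, ax, ay, az, grip, ...]. A call has 1 to 10 rows; each row shifts and turns the commanded pose from where the row before left it, along the tool's axes as they then stand; what a row does not reach is not made up. The controller multiplies each number of a shift by 60 mm and each number of a turn by 4 degrees. A row lasts 1/8 s, in which the tool goes at most 62.5 mm and 10.7 degrees, less where a joint would pass 70% of its speed; a pose out of reach is approached as far as the arm can. A call with a number of a shift or a turn outside -1 to 1 is refused whole. A call with a gripper value outside its range is refused whole. The fingers move at their own pace and stop on an object; "newtons" is the grip in N (left out, the last holds). Time passes only in rows, so rows that do not move let the fingers close. It gives the time, the measured TCP pose, the force and the opening at its end, in the units of the state.
- readout.get_state(): the state, without advancing time (a new reading comes with each control period).
- eyes.get_image(name): name is "side" or "top"; returns a dict with "color" (384x512x3 uint8, red, green, blue), "z_map" (384x512 float32, m along the optical axis (not along the pixel's ray), 0 where there is no reading), "mtx" (3x3 intrinsics, pixels), "origin" and "orientation" of the camera in the world. Camera axes: x right, y down, z forward; pixel columns grow to the right and rows downward; lengths in m; the calibration is good to about 2 mm. A picture is of the moment at which its call begins.
- job.sign_off(): hands the job in, once; it reports no verdict.
The state is a dict: "clock": time; "qpos": joint angles; "qd": joint speeds; "effort": joint torques, N m; "position": TCP position; "ee_rot": TCP orientation; "contact_force": force on the tool from outside, world axes, zero at the start; "moment": the same for the moment, N m; "width": finger opening in m.
Only numpy, scipy, OpenCV 4.12 (cv2) and the standard library are available. Lean on these libraries where they do the work, as an engineer would, in place of code of your own. Each camera call takes 0.05 s, during which the arm holds its last target.

## Working session

There is one attempt and no reset: what is moved stays moved. The work goes in short steps, Python scripts to look and compute and a tool call to move; the robot and the scene stay as the last step left them, time stands still between calls to the robot, and variables do not carry over. Pictures are saved under pics/ and viewed, and the job is handed in when it is done.

Besides the shell and the picture viewer there is one more tool, called after "Call:" by a JSON object that holds its "method" and its "body", one argument or row to a line. carry_out: Moves the arm, as the interface text tells. Its arguments: {"type":"object","properties":{"deltas":{"type":"array"},"newtons":{"type":"number"}},"required":["deltas"]}

```bash
mkdir -p pics; cat > h.py <<'E'
import numpy as np, cv2
from scipy.spatial.transform import Rotation as R
from rig import readout, eyes, job, manip
def rot(q): return R.from_quat(np.roll(np.array(q,float),-1)).as_matrix()
def pts(im):
    K=im["mtx"];z=im["z_map"];v,u=np.mgrid[:z.shape[0],:z.shape[1]]
    c=np.stack([(u-K[0,2])/K[0,0]*z,(v-K[1,2])/K[1,1]*z,z],-1)
    return c@rot(im["orientation"]).T+np.array(im["origin"])
def save(im,n): cv2.imwrite("pics/"+n,im["color"][:,:,::-1])
E
python3 - <<'E'
from h import *
print(readout.get_state())
for n in("side","top"):
    im=eyes.get_image(n);save(im,n+"0.png");np.savez(n+"0.npz",**{k:np.array(v) for k,v in im.items()});print(n,im["origin"],im["orientation"],im["mtx"])
E
```

```text
{'clock': 0.0, 'qpos': array([ 1.04299257e+00,  2.76603437e-01,  1.50615407e+00, -6.83495854e-06,
        1.36069371e+00, -1.20977989e-01]), 'qd': array([-3.50778878e-04, -9.83039896e-07,  1.55858603e-03,  4.61553872e-04,
        2.62472887e-05, -2.59342096e-04]), 'effort': array([-2.66016374e-03, -4.16779947e+01, -2.45806825e+01, -6.34213320e-04,
        1.09330821e-02, -1.53623051e-05]), 'position': array([0.22724864, 0.52760427, 0.23042655]), 'ee_rot': array([ 0.69232085,  0.14222064,  0.69273525, -0.1434678 ]), 'contact_force': array([-0.48391455, -0.02197387,  0.529602  ]), 'moment': array([-0.06379517, -0.02885628,  0.04694125]), 'width': 0.085207795705603}
side [ 0.50988827 -0.43267236  0.70259503] [-0.3420626   0.93709121 -0.06491768  0.02527709] [[402.33182146   0.         259.23264884]
 [  0.         402.33182146 194.65223189]
 [  0.           0.           1.        ]]
top [0.49779989 0.05431661 0.96193326] [-0.02058629  0.71124308 -0.70164572  0.03745359] [[421.38842021   0.         251.97372393]
 [  0.         421.38842021 189.78701154]
 [  0.           0.           1.        ]]
```

View pics/side0.png

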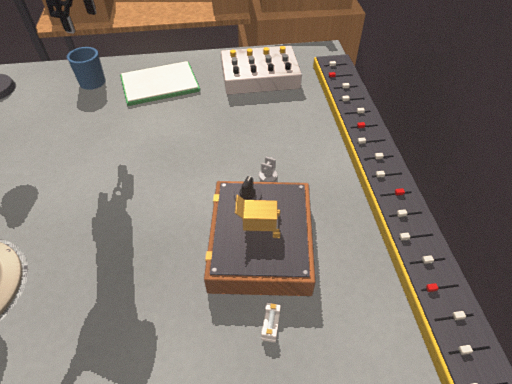

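View pics/top0.png

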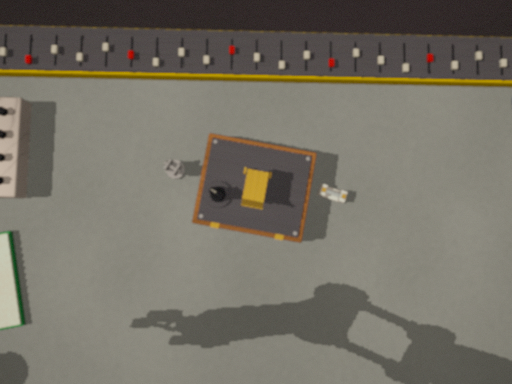

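Side view: the box is at about (262,235), with the guard at (260,215) and the knob at (248,188). Top view: the box centre is about (254,188) and the guard about (256,188). The fuse at (334,193) is to the right and the knuckle at (174,169) to the left.

```bash
python3 - <<'E'
from h import *
for n in("top","side"):
    im=dict(np.load(n+"0.npz"));P=pts(im);Z=P[...,2]
    hsv=cv2.cvtColor(im["color"],cv2.COLOR_RGB2HSV)
    m=((Z>0.045)&(Z<0.075)&(im["z_map"]>0)&(abs(P[...,0]-.5)<.2)&(abs(P[...,1]-.05)<.2)).astype(np.uint8)
    c=max(cv2.findContours(m,0,2)[0],key=cv2.contourArea)
    mm=np.zeros_like(m);cv2.drawContours(mm,[c],-1,1,-1)
    q=P[(mm>0)&(m>0)]
    print(n,"plate z",np.median(q[:,2]))
    r=cv2.minAreaRect((q[:,:2]*1000).astype(np.float32));print(r)
    g=(hsv[...,0]>15)&(hsv[...,0]<32)&(hsv[...,1]>150)&(hsv[...,2]>90)&(Z>.07)&(mm>0)
    a=P[g];print("brass",g.sum(),a.min(0),a.max(0))
    t=a[abs(a[:,2]-.111)<.006];print(len(t),cv2.minAreaRect((t[:,:2]*1000).astype(np.float32)),np.median(t[:,2]))
    k=(hsv[...,2]<60)&(Z>.095)&(mm>0);a=P[k];print("knob",k.sum(),np.median(a,0))
    for cc in [(0.5,0)]:pass
    lo=(Z>0.015)&(Z<0.056)&(abs(P[...,0]-.5)<.25)&(abs(P[...,1]-.05)<.3)&(cv2.dilate(mm,np.ones((9,9)))==0)&(hsv[...,1]<60)&(hsv[...,2]>110)
    nn,l,s,ce=cv2.connectedComponentsWithStats(lo.astype(np.uint8))
    for i in range(1,nn):
        if s[i,4]>15: print("obj",ce[i],s[i,4],P[l==i].mean(0),P[l==i].max(0))
    v=im["color"][130:250,180:360] if n=="top" else im["color"][150:330,180:340]
    cv2.imwrite(f"pics/{n}0z.png",cv2.resize(v,None,fx=4.,fy=4.,interpolation=2)[:600,:800,::-1])
E
```

```text
top plate z 0.05850388796641448
((579.2078857421875, 28.89630126953125), (240.17495727539062, 202.18077087402344), 80.2972412109375)
brass 809 [ 0.49779989 -0.00454713  0.07035659] [0.61735678 0.05449222 0.96193326]
687 ((574.6563110351562, 29.530527114868164), (43.51511764526367, 69.21839141845703), 80.52099609375) 0.1100377555586215
knob 74 [0.55914209 0.10355083 0.10196965]
obj [171.22875817 166.44444444] 153 [0.62227225 0.21026111 0.04279494] [0.63977395 0.22851848 0.05475835]
obj [324.05 185.35] 20 [ 0.58744067 -0.1292022   0.02467474] [ 0.59065883 -0.12242883  0.02746655]
obj [334.16083916 193.82517483] 143 [ 0.5687841  -0.15215912  0.0236379 ] [ 0.58151738 -0.11786807  0.02896015]
side plate z 0.05956695966103148
((579.0037841796875, 25.938644409179688), (241.8529815673828, 201.86871337890625), 80.56816864013672)
brass 244 [ 0.50988827 -0.43267236  0.07104443] [0.61767984 0.05092604 0.70259503]
100 ((575.2781372070312, 25.984394073486328), (44.380393981933594, 67.99455261230469), 80.8144302368164) 0.11079138777101083
knob 0 [nan nan nan]
obj [268.78980892 164.8343949 ] 157 [0.62322812 0.20331513 0.04245202] [0.63897441 0.22410559 0.05360345]
obj [270.87702265 321.13268608] 309 [ 0.57147725 -0.15475306  0.02400073] [ 0.5920752  -0.12130383  0.02804006]
  return _methods._mean(a, axis=axis, dtype=dtype,
  ret = um.true_divide(
```

View pics/side0z.png

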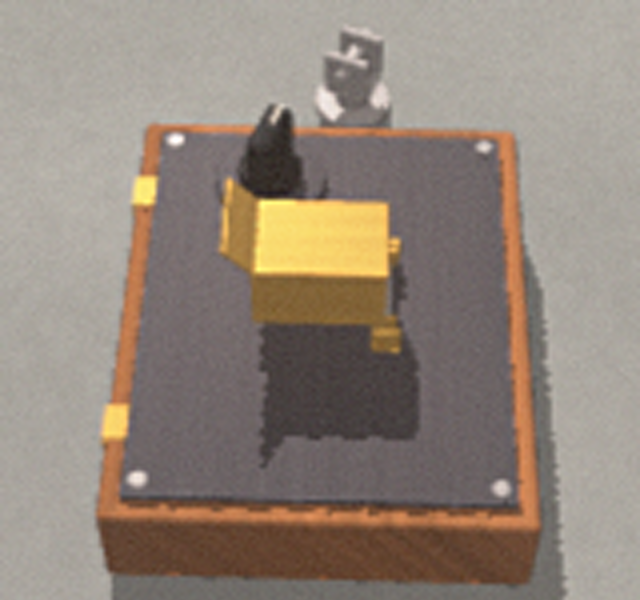

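View pics/top0z.png

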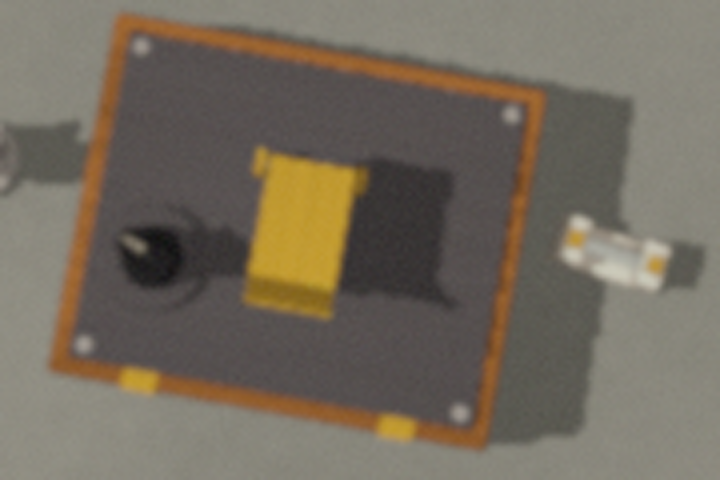

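```bash
cat >> h.py <<'E'
yaw=-np.radians(9.6)
Rb=R.from_euler('z',yaw).as_matrix()
H=np.array([0.6087,0.0225,0.066])
def tobox(p): return Rb.T@(np.array(p)-H)   # hinge frame
def st():
    s=readout.get_state();Rt=rot(s["ee_rot"])
    print("t %.2f"%s["clock"],"box mm",np.round(tobox(s["position"])*1000,1),"F(box)",np.round(Rb.T@s["contact_force"],1),"w",round(s["width"],3),"q",np.round(s["qpos"],2))
    return s,Rt
def Rdes(tilt): # tilt>0: fingers point forward-down by tilt deg, tool y along +-box y
    x=np.array([np.sin(np.radians(tilt)),0,-np.cos(np.radians(tilt))]);y=np.array([0,1.,0]);z=np.cross(x,y)
    return Rb@np.stack([x,y,z],1)
def delta(pbox,tilt,s=None,Rt=None,flip=False):
    s=readout.get_state();Rt=rot(s["ee_rot"])
    D=Rdes(tilt)
    if flip: D=D@np.diag([1,-1,-1])
    rv=R.from_matrix(Rt.T@D).as_rotvec()
    d=Rt.T@(H+Rb@(np.array(pbox)/1000)-s["position"])
    print("shift mm(tool)",np.round(d*1000,1),"units",np.round(d/0.06,2),"| turn deg",np.round(np.degrees(rv),1),"units",np.round(np.degrees(rv)/4,2))
E
python3 - <<'E'
from h import *
s,Rt=st();print(np.round(Rt,2));print(np.round(Rb.T@Rt,2))
delta([-140,0,140],0);delta([-140,0,140],0,flip=True)
E
```

```text
t 0.10 box mm [-460.3  434.5  164.5] F(box) [ 0.2 -0.6  0.2] w 0.085 q [ 1.04  0.28  1.51  0.    1.36 -0.12]
[[-0.    0.4   0.92]
 [-0.    0.92 -0.4 ]
 [-1.   -0.   -0.  ]]
[[-0.    0.24  0.97]
 [-0.    0.97 -0.24]
 [-1.   -0.   -0.  ]]
shift mm(tool) [  25.  -346.2  414.2] units [ 0.42 -5.77  6.9 ] | turn deg [-13.7  -0.    0.1] units [-3.43 -0.01  0.02]
shift mm(tool) [  25.  -346.2  414.2] units [ 0.42 -5.77  6.9 ] | turn deg [1.663e+02 1.000e-01 0.000e+00] units [4.157e+01 3.000e-02 1.000e-02]
```

Call:
{"method": "carry_out", "body": {
  "deltas": [0,-0.6,0.65,-0.86,0,0,-1,0,-0.6,0.65,-0.86,0,0,-1,0,-0.6,0.65,-0.86,0,0,-1,0,-0.6,0.65,-0.85,0,0,-1,0,-0.6,0.65,0,0,0,-1,0,-0.6,0.65,0,0,0,-1]
}}

```text
clock: 0.85
position: [0.3962, 0.2576, 0.2311]
ee_rot: [0.705, 0.059, 0.705, -0.059]
contact_force: [-0.1, 0.1, 1.0]
width: -0.0002
```

```bash
python3 - <<'E'
from h import *
st();delta([-140,0,120],0);delta([-140,0,120],25)
E
```

```text
t 0.85 box mm [-248.8  196.4  165.1] F(box) [-0.2  0.1  1. ] w -0.0 q [ 0.43  0.12  1.71  0.    1.31 -0.97]
shift mm(tool) [  45.1 -196.4  108.7] units [ 0.75 -3.27  1.81] | turn deg [ 0. -0. -0.] units [ 0.01 -0.   -0.  ]
shift mm(tool) [  45.1 -196.4  108.7] units [ 0.75 -3.27  1.81] | turn deg [  0. -25.  -0.] units [ 0.   -6.25 -0.  ]
```

Call:
{"method": "carry_out", "body": {
  "deltas": [0,-0.8,0.2,0,0,0,-1,0,-0.8,0.2,0,0,0,-1,0,-0.8,0.2,0,0,0,-1,0,-0.87,0.2,0,0,0,-1,0,0,0,0,-0.9,0,-1,0,0,0,0,-0.9,0,-1,0,0,0,0,-0.9,0,-1,0,0,0,0,-0.9,0,-1,0,0,0,0,-0.9,0,-1,0,0,0,0,-0.9,0,-1]
}}

```text
clock: 2.1
position: [0.4098, 0.0576, 0.231]
ee_rot: [0.825, 0.047, 0.56, -0.069]
contact_force: [-0.3, -0.6, 0.1]
width: 0.0003
```

```bash
python3 - <<'E'
from h import *
st();delta([-105,0,42],25)
for n in("side","top"):
    im=eyes.get_image(n)
    v=im["color"][130:250,180:360] if n=="top" else im["color"][100:300,150:350]
    cv2.imwrite(f"pics/{n}1z.png",cv2.resize(v,None,fx=3.,fy=3.,interpolation=2)[:,:,::-1])
E
```

```text
t 2.10 box mm [-202.     1.4  165. ] F(box) [-0.2 -0.7  0.1] w 0.0 q [ 0.04 -0.16  2.05 -0.1   0.89 -1.32]
shift mm(tool) [150.1  -1.5  44.7] units [ 2.5  -0.02  0.75] | turn deg [ 0.  -3.3 -0. ] units [ 0.   -0.83 -0.  ]
```

View pics/side1z.png

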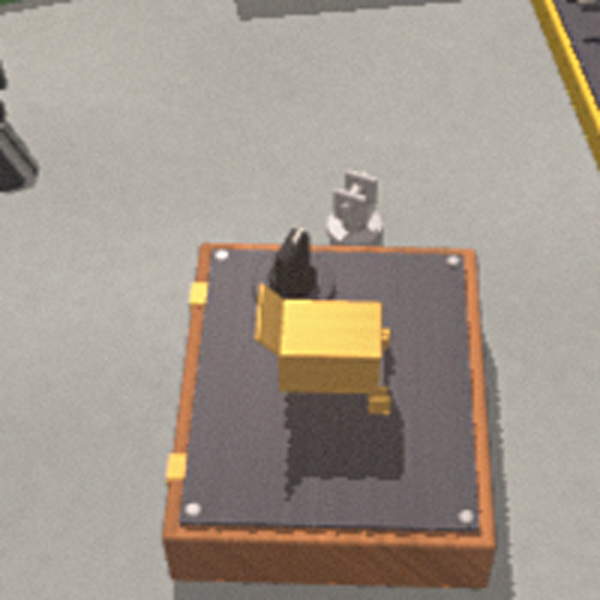

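The side view shows the guard shut at (320,340) and the fingers clear on the left. Next I move to just in front of the lip.

Call:
{"method": "carry_out", "body": {
  "deltas": [0.55,0,0.1,0,-0.83,0,-1,0.5,0,0.1,0,0,0,-1,0.5,0,0.1,0,0,0,-1,0.5,0,0.1,0,0,0,-1,0,0,0,0,0,0,-1]
}}

```text
clock: 2.82
position: [0.4811, 0.0453, 0.1268]
ee_rot: [0.839, 0.045, 0.538, -0.071]
contact_force: [-0.8, 0.2, 0.7]
width: -0.0002
```

```bash
python3 - <<'E'
from h import *
st();delta([-97,0,40],25)
E
```

```text
t 2.83 box mm [-129.6    1.2   60.8] F(box) [-0.8  0.1  0.7] w -0.0 q [ 0.    0.06  2.18 -0.16  0.49 -1.28]
shift mm(tool) [32.5 -1.2 20.9] units [ 0.54 -0.02  0.35] | turn deg [-0.  -0.4  0.1] units [-0.   -0.09  0.01]
```

Call:
{"method": "carry_out", "body": {
  "deltas": [0.27,-0.02,0.17,0,-0.1,0,-1,0.27,0,0.17,0,0,0,-1,0,0,0,0,0,0,-1]
}}

```text
clock: 3.2
position: [0.5134, 0.039, 0.1086]
ee_rot: [0.842, 0.045, 0.533, -0.071]
contact_force: [0.3, -0.0, 0.0]
width: -0.0002
```

```bash
python3 - <<'E'
from h import *
st();delta([-84,0,40],25)
for n in("side","top"):
    im=eyes.get_image(n)
    v=im["color"][130:250,180:360] if n=="top" else im["color"][140:290,170:340]
    cv2.imwrite(f"pics/{n}2z.png",cv2.resize(v,None,fx=3.5,fy=3.5,interpolation=2)[:,:,::-1])
E
```

```text
t 3.20 box mm [-96.7   0.4  42.6] F(box) [0.3 0.1 0. ] w -0.0 q [-0.01  0.13  2.16 -0.16  0.42 -1.28]
shift mm(tool) [ 7.8 -0.4 10.4] units [ 0.13 -0.01  0.17] | turn deg [-0.   0.3  0. ] units [-0.    0.08  0.  ]
```

View pics/side2z.png

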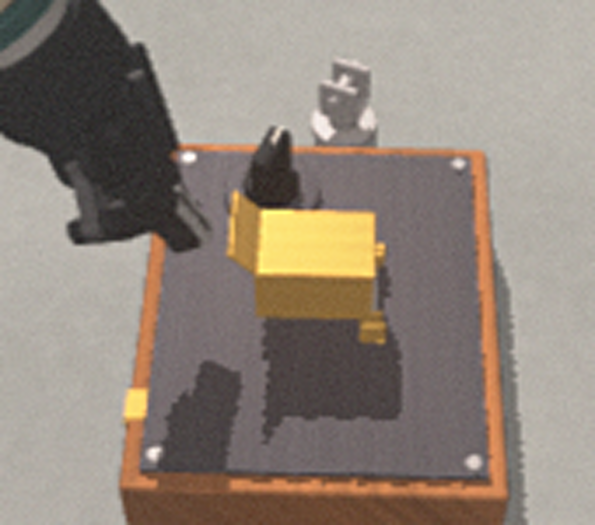

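View pics/top2z.png

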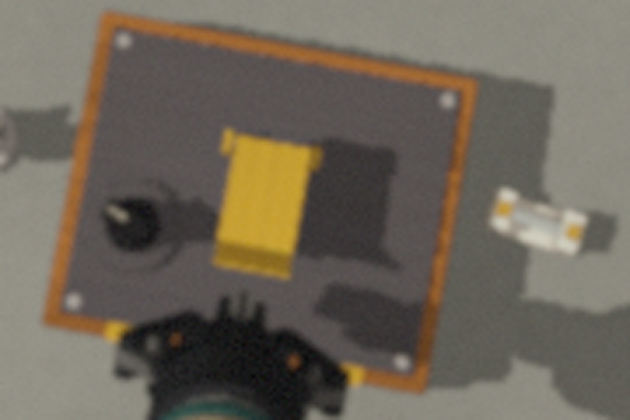

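Call:
{"method": "carry_out", "body": {
  "deltas": [0.13,0,0.17,0,0,0,-1,0.04,0,0.13,0,0,0,-1,-0.065,0,0.215,0,0,0,-1,-0.066,0,0.233,0,0,0,-1,0,0,0,0,0,0,-1]
}}

```text
clock: 3.92
position: [0.5562, 0.032, 0.1271]
ee_rot: [0.843, 0.045, 0.531, -0.071]
contact_force: [-0.9, 0.8, 0.5]
width: -0.0
```

```bash
python3 - <<'E'
from h import *
st();delta([-30,0,71],25)
for n in("side",):
    im=eyes.get_image(n)
    v=im["color"][140:290,170:340]
    cv2.imwrite(f"pics/{n}3z.png",cv2.resize(v,None,fx=3.5,fy=3.5,interpolation=2)[:,:,::-1])
E
```

```text
t 3.92 box mm [-53.3   0.6  61.1] F(box) [-1.1  0.6  0.5] w -0.0 q [-0.03  0.16  2.06 -0.13  0.48 -1.33]
shift mm(tool) [ 1.1 -0.6 25.3] units [ 0.02 -0.01  0.42] | turn deg [-0.   0.6 -0. ] units [-0.01  0.14 -0.01]
```

View pics/side3z.png

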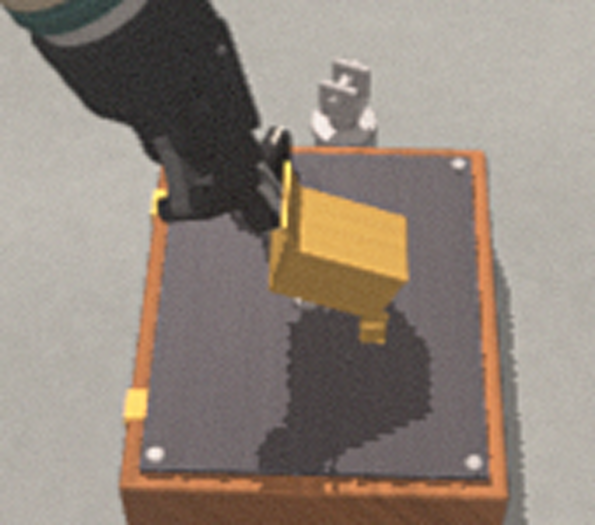

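The guard has lifted about 20° on the fingertip, which sits under the lip at (285,205). I continue along the arc.

Call:
{"method": "carry_out", "body": {
  "deltas": [-0.026,0,0.22,0,0,0,-1,0.025,0,0.21,0,0,0,-1,0.055,0,0.16,0,0,0,-1,0.055,0,0.16,0,0,0,-1,0,0,0,0,0,0,-1]
}}

```text
clock: 4.6
position: [0.5977, 0.0248, 0.1386]
ee_rot: [0.842, 0.045, 0.533, -0.071]
contact_force: [0.0, 0.7, 0.8]
width: 0.0003
```

```bash
python3 - <<'E'
from h import *
st();delta([8,0,72],25)
for n in("side",):
    im=eyes.get_image(n)
    v=im["color"][140:290,170:340]
    cv2.imwrite(f"pics/{n}4z.png",cv2.resize(v,None,fx=3.5,fy=3.5,interpolation=2)[:,:,::-1])
E
```

```text
t 4.60 box mm [-11.3   0.4  72.6] F(box) [-0.1  0.7  0.8] w 0.0 q [-0.04  0.2   1.96 -0.1   0.54 -1.37]
shift mm(tool) [ 8.7 -0.4 17.2] units [ 0.15 -0.01  0.29] | turn deg [-0.   0.3 -0. ] units [-0.    0.09 -0.  ]
```

View pics/side4z.png

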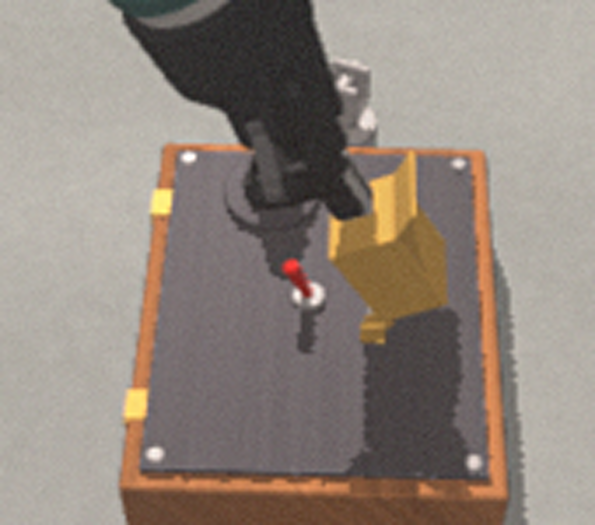

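The guard is past 50° and the red lever is visible at (292,268). I push a little further.

Call:
{"method": "carry_out", "body": {
  "deltas": [0.05,0,0.14,0,0,0,-1,0.08,0,0.14,0,0,0,-1,0.03,0,0.05,0,0,0,-1,0,0,0,0,0,0,-1]
}}

```text
clock: 5.15
position: [0.6185, 0.0212, 0.1381]
ee_rot: [0.842, 0.045, 0.533, -0.071]
contact_force: [0.6, 0.6, -0.1]
width: 0.0001
```

```bash
python3 - <<'E'
from h import *
st();delta([-80,0,75],25);delta([-80,0,15],15)
for n in("side",):
    im=eyes.get_image(n)
    v=im["color"][140:290,170:340]
    cv2.imwrite(f"pics/{n}5z.png",cv2.resize(v,None,fx=3.5,fy=3.5,interpolation=2)[:,:,::-1])
E
```

```text
t 5.15 box mm [ 9.9  0.4 72.1] F(box) [ 0.5  0.7 -0.1] w 0.0 q [-0.05  0.23  1.92 -0.1   0.55 -1.38]
shift mm(tool) [-41.1  -0.4 -80. ] units [-0.68 -0.01 -1.33] | turn deg [ 0.   0.3 -0. ] units [ 0.    0.07 -0.  ]
shift mm(tool) [  13.2   -0.4 -105.7] units [ 0.22 -0.01 -1.76] | turn deg [ 0.  10.3 -0. ] units [ 0.    2.57 -0.  ]
```

View pics/side5z.png

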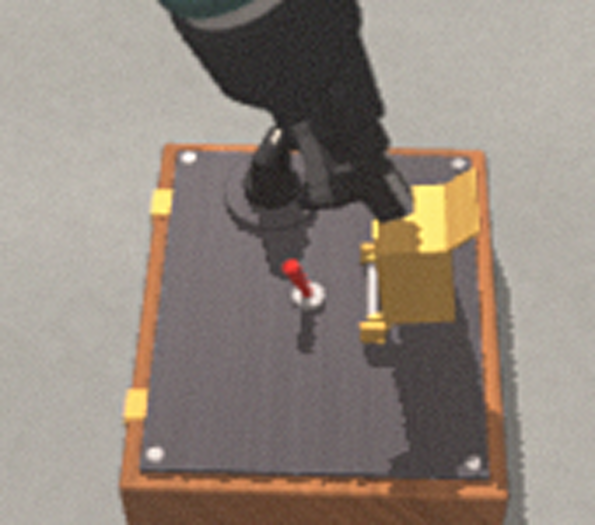

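The guard has gone to its open stop: the hood stands upright at (415,250). Before going down I check how far the knuckles stick out, for knob clearance.

```bash
python3 - <<'E'
from h import *
s,Rt=st()
for n in("side","top"):
    im=eyes.get_image(n);P=pts(im)
    q=(P-s["position"])@Rt*1000
    rgb=im["color"].astype(int)
    m=(im["z_map"]>0)&(P[...,2]>.125)&(rgb.max(2)<90)&(q[...,0]<2)&(q[...,0]>-120)&(abs(q[...,1])<75)&(abs(q[...,2])<60)
    a=q[m]
    for lo in range(-100,5,10):
        b=a[(a[:,0]>=lo)&(a[:,0]<lo+10)]
        if len(b)>3: print(n,lo,len(b),"y",b[:,1].min().round(),b[:,1].max().round(),"z",b[:,2].min().round(),b[:,2].max().round())
E
```

```text
t 5.20 box mm [ 9.6  0.4 72. ] F(box) [-0.8 -0.1 -0.7] w -0.0 q [-0.05  0.23  1.92 -0.1   0.55 -1.38]
side -100 207 y -63.0 19.0 z -19.0 21.0
side -90 138 y -63.0 17.0 z -11.0 18.0
side -80 96 y -57.0 46.0 z -9.0 18.0
side -70 104 y -49.0 42.0 z -10.0 18.0
side -60 72 y -39.0 33.0 z -11.0 15.0
side -50 37 y -32.0 9.0 z -7.0 14.0
side -40 7 y -14.0 -1.0 z 8.0 12.0
side -30 33 y -16.0 -1.0 z -5.0 13.0
side -20 34 y -15.0 1.0 z -10.0 12.0
side -10 9 y -13.0 -7.0 z -10.0 8.0
top -100 158 y -59.0 63.0 z -12.0 12.0
top -90 118 y -59.0 64.0 z -14.0 14.0
top -80 64 y -53.0 56.0 z 2.0 12.0
top -70 63 y -46.0 50.0 z 3.0 18.0
top -60 50 y -37.0 42.0 z 1.0 14.0
top -50 23 y -31.0 33.0 z 7.0 14.0
top -40 9 y -3.0 7.0 z 9.0 11.0
top -30 10 y -11.0 6.0 z 7.0 12.0
top -20 9 y -10.0 9.0 z 7.0 11.0
```

Call:
{"method": "carry_out", "body": {
  "deltas": [-0.15,0,0.0,0,0,0,-1,-0.21,0,-0.45,0,0,0,-1,-0.21,0,-0.45,0,0,0,-1,-0.21,0,-0.45,0,0,0,-1,0.27,0,-0.12,0,0,0,-1,0.27,0,-0.12,0,0,0,-1,0.27,0,-0.12,0,0,0,-1,0,0,0,0,0,0,-1]
}}

```text
clock: 6.3
position: [0.5265, 0.0367, 0.092]
ee_rot: [0.841, 0.045, 0.534, -0.071]
contact_force: [-0.1, -0.6, 1.2]
width: -0.0003
```

```bash
python3 - <<'E'
from h import *
st();delta([-78,0,12],25)
im=eyes.get_image("side");P=pts(im);rgb=im["color"].astype(int)
red=(rgb[...,0]>140)&(rgb[...,1]<70)&(rgb[...,2]<70)&(P[...,2]>.06)&(abs(P[...,0]-.57)<.05)&(abs(P[...,1]-.03)<.05)
a=np.array([tobox(p)*1000 for p in P[red]]);print(len(a),a[np.argsort(-a[:,2])][:8].round(1))
v=im["color"][140:290,170:340]
cv2.imwrite(f"pics/side6z.png",cv2.resize(v,None,fx=3.5,fy=3.5,interpolation=2)[:,:,::-1])
E
```

```text
t 6.30 box mm [-83.5   0.2  26. ] F(box) [ 0.  -0.6  1.2] w -0.0 q [-0.02  0.18  2.16 -0.17  0.38 -1.27]
shift mm(tool) [15.  -0.2 -1. ] units [ 0.25 -0.   -0.02] | turn deg [0.  0.2 0. ] units [0.01 0.05 0.  ]
16 [[-44.6  -2.   26.1]
 [-46.6  -1.4  25.2]
 [-42.7  -3.6  25.1]
 [-44.6  -3.2  24.6]
 [-44.5  -4.9  23.7]
 [-46.5  -2.6  23.6]
 [-42.6  -4.8  23.6]
 [-44.5  -6.9  23.1]]
```

View pics/side6z.png

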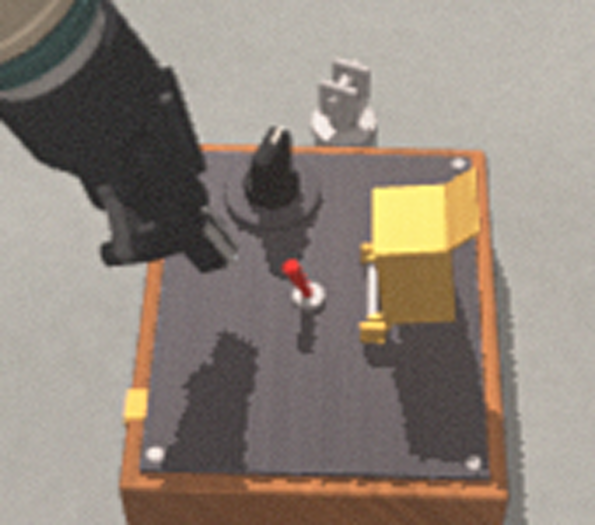

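The guard stays open by itself, and the lever tip at (290,267) reads (-45,-2,25) mm, which matches the off position. Now I push it.

Call:
{"method": "carry_out", "body": {
  "deltas": [0.25,0,-0.02,0,0,0,-1,0.05,0,0.12,0,0,0,-1,0.06,0,0.13,0,0,0,-1,0.06,0,0.13,0,0,0,-1,0.06,0,0.12,0,0,0,-1,0.05,0,0.1,0,0,0,-1,0,0,0,0,0,0,-1]
}}

```text
clock: 7.22
position: [0.5719, 0.0291, 0.0787]
ee_rot: [0.842, 0.045, 0.534, -0.071]
contact_force: [-3.1, -0.2, 1.6]
width: 0.0
```

```bash
python3 - <<'E'
from h import *
st();delta([-35,0,12],25)
im=eyes.get_image("side")
v=im["color"][140:290,170:340]
cv2.imwrite(f"pics/side7z.png",cv2.resize(v,None,fx=3.5,fy=3.5,interpolation=2)[:,:,::-1])
E
```

```text
t 7.22 box mm [-37.4   0.3  12.7] F(box) [-3.  -0.7  1.6] w 0.0 q [-0.03  0.25  2.09 -0.16  0.36 -1.3 ]
shift mm(tool) [ 1.7 -0.3  1.9] units [ 0.03 -0.01  0.03] | turn deg [-0.   0.3  0. ] units [-0.    0.06  0.  ]
```

View pics/side7z.png

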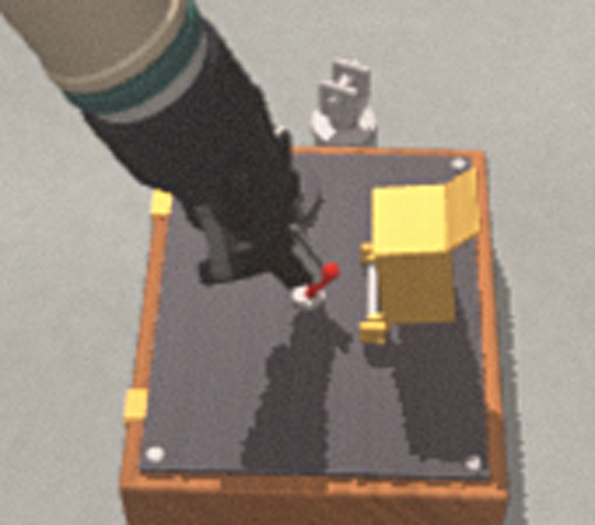

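Call:
{"method": "carry_out", "body": {
  "deltas": [0.02,0,0.04,0,0,0,-1,0,0,0,0,0,0,-1]
}}

```text
clock: 7.52
position: [0.5723, 0.029, 0.0784]
ee_rot: [0.841, 0.045, 0.535, -0.071]
contact_force: [-9.9, 2.9, 10.1]
width: 0.0003
```

```bash
python3 - <<'E'
from h import *
st()
E
```

```text
t 7.53 box mm [-37.    0.3  12.4] F(box) [-10.2   1.2  10.1] w 0.0 q [-0.03  0.26  2.09 -0.16  0.37 -1.3 ]
```

The stop is reached: no further travel and 10 N of resistance. I back off, rise and look.

Call:
{"method": "carry_out", "body": {
  "deltas": [-0.14,0,-0.3,0,0,0,-1,-0.14,0,-0.3,0,0,0,-1,-0.5,0,0.1,0,0.8,0,-1,-0.6,0,0.1,0,0.9,0,-1,-0.6,0,0,0,0.9,0,-1,-0.6,0,0,0,0.9,0,-1,0,0,0,0,0.9,0,-1,0,0,0,0,0.9,0,-1,0,0,0,0,0.9,0,-1,0,0,0,0,0,0,-1]
}}

```text
clock: 8.78
position: [0.5009, 0.041, 0.2126]
ee_rot: [0.708, 0.059, 0.701, -0.06]
contact_force: [-0.2, -0.0, -0.2]
width: -0.0002
```

```bash
python3 - <<'E'
from h import *
st();delta([-80,0,165],0);delta([90,0,165],0)
im=eyes.get_image("side");P=pts(im);rgb=im["color"].astype(int)
red=(rgb[...,0]>140)&(rgb[...,1]<70)&(rgb[...,2]<70)&(P[...,2]>.06)&(abs(P[...,0]-.57)<.05)&(abs(P[...,1]-.03)<.05)
a=np.array([tobox(p)*1000 for p in P[red]]);print(len(a),a[np.argsort(-a[:,2])][:6].round(1))
v=im["color"][140:290,170:340]
cv2.imwrite(f"pics/side8z.png",cv2.resize(v,None,fx=3.5,fy=3.5,interpolation=2)[:,:,::-1])
E
```

```text
t 8.78 box mm [-109.3    0.3  146.6] F(box) [-0.2 -0.  -0.2] w -0.0 q [-0.06  0.17  1.69 -0.    1.27 -1.46]
shift mm(tool) [-18.2  -0.2  29.5] units [-0.3  -0.    0.49] | turn deg [-0.   0.6  0. ] units [-0.    0.14  0.  ]
shift mm(tool) [-16.4  -0.2 199.5] units [-0.27 -0.    3.33] | turn deg [-0.   0.6  0. ] units [-0.    0.14  0.  ]
21 [[-25.6  -2.1  23.9]
 [-21.7  -4.1  23.6]
 [-23.7  -1.5  23.2]
 [-21.7  -1.4  23.1]
 [-25.5  -3.5  22.5]
 [-19.8  -3.1  22.2]]
```

View pics/side8z.png

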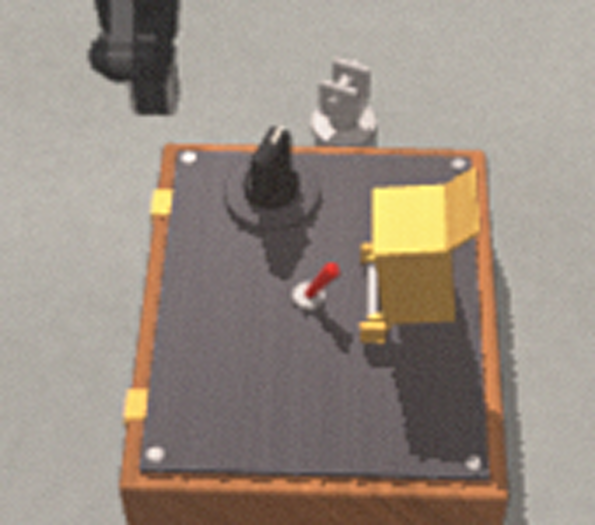

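The lever is now on: its tip reads about -22 mm, the mirror image of the off position about the pivot at -34 mm. The guard is still open. Next I go over and behind the guard.

Call:
{"method": "carry_out", "body": {
  "deltas": [-0.3,0,0.2,0,0.14,0,-1,0,0,0.65,0,0,0,-1,0,0,0.65,0,0,0,-1,0,0,0.65,0,0,0,-1,0,0,0.65,0,0,0,-1,0,0,0.53,0,0,0,-1,0,0,0,0,0,0,-1]
}}

```text
clock: 9.7
position: [0.6979, 0.0077, 0.2297]
ee_rot: [0.705, 0.059, 0.705, -0.059]
contact_force: [-0.7, 0.6, -0.3]
width: 0.0001
```

```bash
python3 - <<'E'
from h import *
st();delta([88,0,70],0)
E
```

```text
t 9.70 box mm [ 90.5   0.2 163.7] F(box) [-0.8  0.5 -0.3] w 0.0 q [-0.09  0.47  1.21 -0.    1.46 -1.49]
shift mm(tool) [93.7 -0.2 -2.4] units [ 1.56 -0.   -0.04] | turn deg [-0. -0.  0.] units [-0. -0.  0.]
```

Call:
{"method": "carry_out", "body": {
  "deltas": [0.5,0,0,0,0,0,-1,0.5,0,0,0,0,0,-1,0.5,0,0,0,0,0,-1,0.06,0,-0.15,0,0,0,-1,0,0,-0.2,0,0,0,-1,0,0,-0.2,0,0,0,-1,0,0,0,0,0,0,-1]
}}

```text
clock: 10.58
position: [0.6635, 0.0138, 0.1391]
ee_rot: [0.705, 0.059, 0.704, -0.059]
contact_force: [0.4, -0.0, 0.1]
width: 0.0001
```

```bash
python3 - <<'E'
from h import *
st();delta([-8,0,72],0)
im=eyes.get_image("side")
v=im["color"][140:290,170:340]
cv2.imwrite(f"pics/side9z.png",cv2.resize(v,None,fx=3.5,fy=3.5,interpolation=2)[:,:,::-1])
E
```

```text
t 10.57 box mm [55.5  0.6 73.1] F(box) [0.4 0.  0.1] w 0.0 q [-0.08  0.46  1.44  0.    1.23 -1.49]
shift mm(tool) [  1.   -0.6 -63.5] units [ 0.02 -0.01 -1.06] | turn deg [ 0.   0.1 -0. ] units [ 0.01  0.02 -0.  ]
```

View pics/side9z.png

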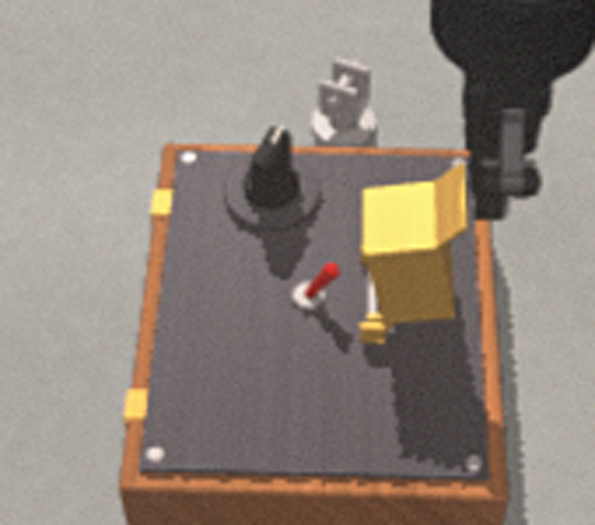

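The finger is behind the lip at (485,210) and the guard is starting to tip forward. I continue.

Call:
{"method": "carry_out", "body": {
  "deltas": [0,0,-0.13,0,0,0,-1,0,0,-0.13,0,0,0,-1,0,0,-0.13,0,0,0,-1,0,0,-0.13,0,0,0,-1,0,0,-0.13,0,0,0,-1,0,0,-0.13,0,0,0,-1,0,0,0,0,0,0,-1]
}}

```text
clock: 11.5
position: [0.6173, 0.0215, 0.1374]
ee_rot: [0.704, 0.059, 0.705, -0.059]
contact_force: [0.3, 0.3, 0.1]
width: 0.0002
```

```bash
python3 - <<'E'
from h import *
st();delta([-8,0,72],0)
im=eyes.get_image("side")
v=im["color"][140:290,170:340]
cv2.imwrite(f"pics/side10z.png",cv2.resize(v,None,fx=3.5,fy=3.5,interpolation=2)[:,:,::-1])
E
```

```text
t 11.50 box mm [ 8.7  0.5 71.4] F(box) [0.3 0.4 0.1] w 0.0 q [-0.08  0.4   1.55  0.    1.19 -1.48]
shift mm(tool) [ -0.6  -0.4 -16.7] units [-0.01 -0.01 -0.28] | turn deg [ 0.  -0.1 -0. ] units [ 0.01 -0.02 -0.  ]
```

View pics/side10z.png

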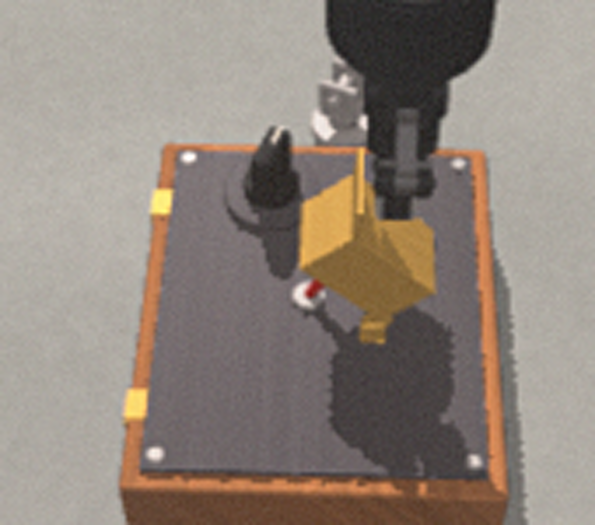

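The guard is at about 0.8 rad, with the lip upright at (360,180) and still leaning on the finger. I continue forward.

Call:
{"method": "carry_out", "body": {
  "deltas": [0,0,-0.12,0,0,0,-1,0,0,-0.12,0,0,0,-1,0,0,-0.12,0,0,0,-1,0,0,-0.12,0,0,0,-1,0,0,0,0,0,0,-1,0,0,0,0,0,0,-1]
}}

```text
clock: 12.3
position: [0.5899, 0.0261, 0.1375]
ee_rot: [0.705, 0.059, 0.705, -0.059]
contact_force: [0.3, 0.5, -0.1]
width: 0.0002
```

```bash
python3 - <<'E'
from h import *
st()
im=eyes.get_image("side")
v=im["color"][140:290,170:340]
cv2.imwrite(f"pics/side11z.png",cv2.resize(v,None,fx=3.5,fy=3.5,interpolation=2)[:,:,::-1])
E
```

```text
t 12.30 box mm [-19.1   0.4  71.5] F(box) [ 0.2  0.5 -0.1] w 0.0 q [-0.07  0.36  1.62  0.    1.16 -1.48]
```

View pics/side11z.png

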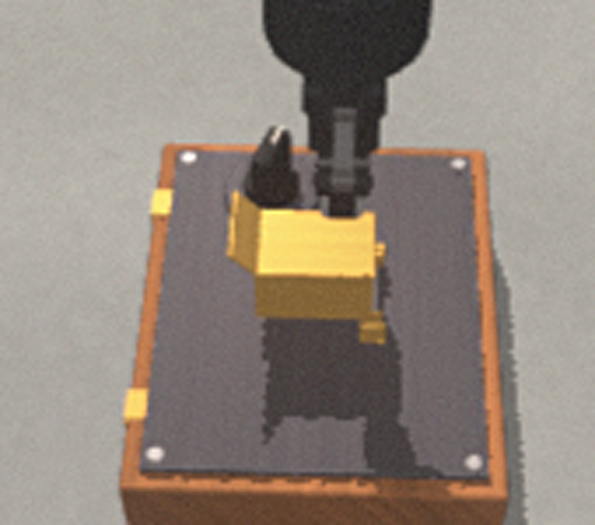

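The guard has dropped shut. I raise the arm clear and do the final checks.

Call:
{"method": "carry_out", "body": {
  "deltas": [-0.6,0,0,0,0,0,-1,-0.6,0,0,0,0,0,-1,-0.6,0,-0.6,0,0,0,-1,0,0,-0.7,0,0,0,-1,0,0,-0.7,0,0,0,-1,0,0,-0.7,0,0,0,-1,0,0,0,0,0,0,-1,0,0,0,0,0,0,-1]
}}

```text
clock: 13.35
position: [0.4311, 0.053, 0.2459]
ee_rot: [0.705, 0.059, 0.704, -0.059]
contact_force: [1.1, -0.1, 0.8]
width: -0.0002
```

```bash
python3 - <<'E'
from h import *
st()
for n in("side","top"):
    im=eyes.get_image(n);old=dict(np.load(n+"0.npz"));save(im,n+"12.png")
    for lab,I in(("old",old),("new",im)):
        P=pts(I);hsv=cv2.cvtColor(I["color"],cv2.COLOR_RGB2HSV)
        B=(P-H)@Rb*1000
        g=(hsv[...,0]>15)&(hsv[...,0]<32)&(hsv[...,1]>150)&(abs(B[...,1])<40)&(B[...,2]>0)&(B[...,2]<120)&(B[...,0]>-100)
        t=B[g];f=t[(t[:,0]>-58)&(t[:,0]<-10)&(t[:,2]>38)]
        print(n,lab,"brass min/max",t.min(0).round(1),t.max(0).round(1),"top z",np.median(f[:,2]).round(1))
    w=(slice(130,250),slice(150,360)) if n=="top" else (slice(150,350),slice(180,340))
    d=np.abs(im["color"][w].astype(int)-old["color"][w]).max(2)
    print("changed px >60:",(d>60).sum(),np.argwhere(d>60)[:8].tolist())
E
```

```text
t 13.35 box mm [-180.2    0.4  179.9] F(box) [1.1 0.1 0.8] w -0.0 q [-0.04  0.05  1.75  0.    1.34 -1.44]
side old brass min/max [-76.  -31.5   0.7] [ 5.6 24.6 61.6] top z 44.1
side new brass min/max [-76.  -32.2   1.1] [ 5.6 24.6 61.8] top z 43.7
changed px >60: 0 []
top old brass min/max [-76.7 -27.9   0.6] [ 5.6 29.2 62.4] top z 43.9
top new brass min/max [-76.9 -27.7   1.1] [ 5.9 29.6 61.7] top z 43.8
changed px >60: 59 [[116, 87], [116, 88], [116, 89], [116, 90], [116, 91], [116, 92], [116, 93], [117, 84]]
```

View pics/side12.png

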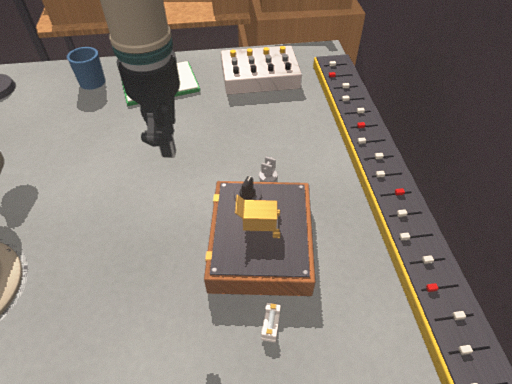

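The side view shows the guard shut at (260,215). The knob at (248,188), fuse at (271,321) and knuckle at (268,167) are unchanged. The only changed pixels are the gripper at the bottom edge of the top-view crop.

```bash
python3 -c "
from rig import job
print(job.sign_off())"
```

```text
the job is handed in; nothing more can be done
None
```

The feed is switched on and the job is handed in, at about 13.5 s of the 61 s allowed. I worked the guard and lever only with the tips of the shut fingers.

- **Guard opened:** I lifted it by the lip along its arc until it rested open on its stop. The pictures showed it staying there after I backed away.
- **Lever on:** I pushed it to its stop, where it resisted with about 10 N. Its tip then read about -22 mm from the hinge, against -45 mm before, which mirrors the off position about the pivot at -34 mm.
- **Guard shut:** I tipped it forward from behind the lip and it dropped closed. Its top and lip measured within 1 mm of where they started in both views.
- **Surroundings:** the knob, fuse holder and knuckle showed no change in the side view. In the top view, the first changed pixels I listed lie at the bottom edge, where the gripper comes into the picture. The arm was clear of everything when I handed in.

None of the checks failed or disagreed. The lever can't be seen under the shut guard, so its final state rests on the measurement made just before closing.

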